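Slide a label plate out over the end of the packing shelf

TASK

The long label plate lies flat on the bench-top shelf, where nobody can get hold of it. Using only the fingertips, push it flush against the low upstand along the back of the shelf and along the shelf past the end it is nearest to, until about a third of its length sticks out beyond that end, lying flat and square so that someone can take it by its end. Only push it: do not lift it, tip it or let it fall off, and leave the short plate, the small tape roll and the jar on the shelf where they are.

Things in the scene. Friction and masses are not known exactly. Their poses are not given: they have to be found in the camera images.
- shelf: Fixed shelf on the table: plywood board 660 mm long (its y), 220 mm deep (its x), 18 mm thick, on dark steel legs. Origin on the table under the board's middle; x points away from the robot (yaw within 0.18 rad), y left along the shelf. Board top 110 mm above the table, ends at y = +-330 mm, front edge at x = -110 mm. Front and both ends are open; along the back runs a low steel upstand.
- upstand (a point): Middle of the upstand's front face, at its foot (level with the board's top): 107 mm in +x of the shelf's origin. The upstand is 3 mm thick, rises 14 mm above the board and runs the whole length of the shelf.
- long_plate: Loose aluminium label plate, 180 mm long (its y), 100 mm wide (its x), 6 mm thick, 0.2 to 0.4 kg; white blank label field in the middle, a small dark screw hole near each end. Origin: centre of its underside. Lies flat, roughly along the shelf (up to 0.13 rad askew), wholly in its left or right half, back edge 10 to 55 mm short of the upstand. Tips off if half of it is past the end.
- short_plate: Loose flat aluminium plate of the same make but square, 100 x 100 x 6 mm, lying on the other half of the shelf. Origin: centre of its underside. To be left alone.
- tape_roll: Small clear tape roll lying flat on the shelf near the middle of its length, towards the front; 52 mm across, 19 mm high. Origin: centre of its underside. To be left alone.
- jar: Small white jar with a black cap standing on the shelf near the middle of its length, towards the upstand; 34 mm across, 42 mm high. Origin: centre of its underside. To be left alone.
- long_plate_back_left (a point): Point on the long plate: its back left corner (underside), 50 mm in +x and 90 mm in +y of the plate's origin.
- long_plate_back_right (a point): Point on the long plate: its back right corner (underside), 50 mm in +x and 90 mm in -y of the plate's origin.

How it is judged:
By the outcome, as a careful person would: the job done as asked, in the order asked, and still so for the second after the job is handed in, with the robot touching nothing.
It also fails if it takes over 53 s, if anything falls off the work surface, if the arm or the gripper's body presses on something with over 40 N, if the wrist force passes 120 N, or if a joint passes its speed limit or range.

ROBOT

A 6-joint arm with a two-finger parallel gripper is mounted at the origin on the work surface. World frame = base frame: x ahead of the robot, y to its left, z up, the work surface at z = 0. Lengths are in m, angles in rad, forces in N, time in s.
With the tool pointing down it reaches from about 0.25 to 0.775 m from the base axis. Payload 4 kg.
Tool frame: the origin (TCP) lies midway between the tips of the shut fingers; the grasp point (between the pads) lies 19 mm behind it; y points along the fingers, x is the direction in which the jaws open and shut, and the axes are right-handed (so a half turn about y gives the same grasp; the last joint's range is limited). The gripper opens to 94 mm and grips with 3 to 60 N. Pads are 16 mm wide; open, the fingers measure 119 mm over their backs; the gripper's body (75 mm by 177 mm) begins 78 mm behind the grasp point.
Start: joints at [1.145, 0.087, 1.371, -0, 1.684, -0.103], TCP at [0.174, 0.522, 0.206] pointing down, gripper open.
Joint ranges: [-3.1, 3.1], [-0.76, 2.03], [0.27, 2.55], [-1.08, 4.22], [0.17, 2.65], [-2.57, 2.57]. Speed limits (rad/s): [2.79, 2.79, 3.14, 3.14, 3.14, 3.14].

INTERFACE

Orientations are given as [roll, pitch, yaw] about the fixed x, y, z axes, in that order (R = Rz(yaw) Ry(pitch) Rx(roll)).
In Python, from bench import robot, snapshot, camera_info, ticket gives the robot as it stands.
- The arm moves only by the shell command python3 -m creep 'ROWS'. ROWS is JSON, a list of rows, each an object with "slide": the shift along the tool's x, y, z in mm, a list of three; "roll": the turn about the tool's y in degrees; "grip": the closure, from 0 (fully open) to 1 (shut). In form: [{"slide": [x, y, z], "roll": roll, "grip": grip}, ...]. A call has 1 to 20 rows; each row is the pose to reach, as a shift and turn from the pose commanded when the call began, along the tool's axes at that moment; what a row does not reach only later rows make up. A row lasts 1/12 s, in which the tool goes at most 41.7 mm and 7.16 degrees, less where a joint would pass 70% of its speed; a pose out of reach is approached as far as the arm can. A call with a gripper value outside its range is refused whole. The fingers move at their own pace and stop on an object; the grip force is fixed at half the most. Time passes only in rows, so rows that repeat a pose let the fingers close. It gives the time, the measured TCP pose, the force and the opening at its end, in the units of the state.
- robot.get_obs(): the state, without advancing time (a new reading comes with each control period).
- snapshot(name): name is "side" or "top" or "wrist"; returns the picture (480x640x3 uint8, red, green, blue); there is no depth.
- camera_info(name): a dict with "fx", "fy", "cx", "cy" (pixels), "cam_to_world" (4x4, takes a point from camera to world coordinates). Camera axes: x right, y down, z forward; pixel columns grow to the right and rows downward; lengths in m; the calibration is good to about 2 mm. A picture is of the moment at which its call begins: read the wrist's pose just before it. camera_info takes no time and is no camera call; for the wrist camera it gives the pose at the moment of the call.
- ticket.close_job(): hands the job in, once; it reports no verdict.
The state is a dict: "time": time; "joint_positions": joint angles; "qvel": joint speeds; "joint_torque": joint torques, N m; "tool_pos": TCP position; "ee_rot": TCP orientation; "wrist_force": force on the tool from outside, world axes, zero at the start; "wrist_torque": the same for the moment, N m; "width": finger opening in m.
Only numpy, scipy, OpenCV 4.12 (cv2) and the standard library are available. Lean on these libraries where they do the work, as an engineer would, in place of code of your own. Each camera call takes 0.05 s, during which the arm holds its last target.

## Working session

There is one attempt and no reset: what is moved stays moved. The work goes in short steps, Python scripts to look and compute and a shell command to move; the robot and the scene stay as the last step left them, time stands still between calls to the robot, and variables do not carry over. Pictures are saved under pics/ and viewed, and the job is handed in when it is done.

```bash
ls; mkdir -p pics; python3 - <<'E'
from bench import robot,snapshot,camera_info
import cv2,json
o=robot.get_obs();print(o)
for n in("top","side","wrist"):
    ci=camera_info(n);print(n,ci)
    cv2.imwrite(f"pics/{n}0.png",snapshot(n)[:,:,::-1])
E
```

```text
pics
{'time': 0.0, 'joint_positions': array([ 1.14490750e+00,  8.79648375e-02,  1.37223607e+00, -1.23563197e-05,
        1.68357704e+00, -1.03107391e-01]), 'qvel': array([-1.47907010e-03,  2.13763959e-03,  2.46540746e-05, -1.70072983e-04,
       -6.31723437e-05, -1.00158817e-04]), 'joint_torque': array([-3.00606371e-04, -3.40171123e+01, -3.02434945e+01,  7.17259292e-02,
        3.27352574e-02, -1.44797241e-04]), 'tool_pos': array([0.1742521 , 0.52109986, 0.20430802]), 'ee_rot': array([-1.57058362,  0.00217495,  1.24801374]), 'wrist_force': array([ 0.14288792, -1.00508956, -0.47908655]), 'wrist_torque': array([-0.01843194,  0.05855716,  0.0258691 ]), 'width': 0.09428992729909146}
top {'fx': 453.53584914704373, 'fy': 453.53584914704373, 'cx': 316.53403476143245, 'cy': 242.77591034837286, 'cam_to_world': array([[-0.01885375, -0.99521818,  0.09584001,  0.52931984],
       [-0.99966386,  0.02047016,  0.01591053,  0.03676678],
       [-0.01779631, -0.09550782, -0.99526959,  0.83419544],
       [ 0.        ,  0.        ,  0.        ,  1.        ]])}
side {'fx': 551.2538313824987, 'fy': 551.2538313824987, 'cx': 310.89634979311626, 'cy': 240.9803780155738, 'cam_to_world': array([[ 9.96344148e-01, -6.54096134e-02,  5.49538138e-02,
         5.21945299e-01],
       [-8.54273161e-02, -7.68215017e-01,  6.34466596e-01,
        -5.25730611e-01],
       [ 7.16130232e-04, -6.36841637e-01, -7.70994304e-01,
         7.66617557e-01],
       [ 0.00000000e+00,  0.00000000e+00,  0.00000000e+00,
         1.00000000e+00]])}
wrist {'fx': 360.4719833029329, 'fy': 360.4719833029329, 'cx': 321.98017660098355, 'cy': 241.26585921960617, 'cam_to_world': array([[ 0.31708953,  0.91386222,  0.25359429,  0.10022038],
       [ 0.94839413, -0.30507134, -0.08648726,  0.54593831],
       [-0.00167309,  0.26793154, -0.9634365 ,  0.38383628],
       [ 0.        ,  0.        ,  0.        ,  1.        ]])}
```

View pics/top0.png

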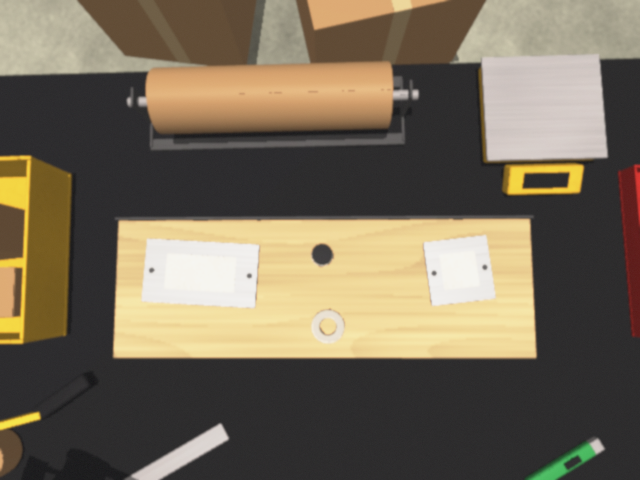

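View pics/side0.png

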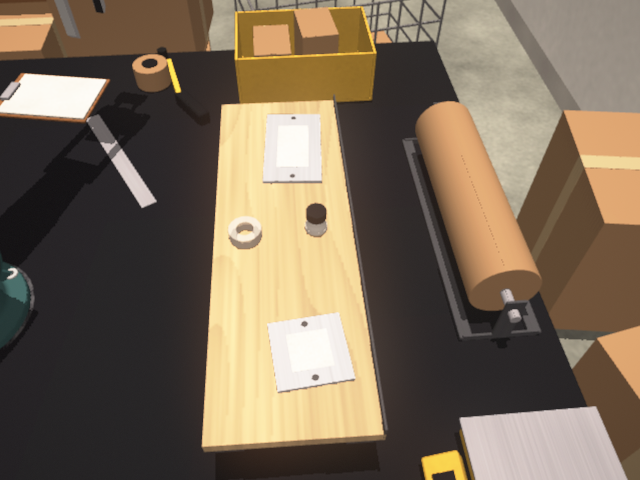

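View pics/wrist0.png

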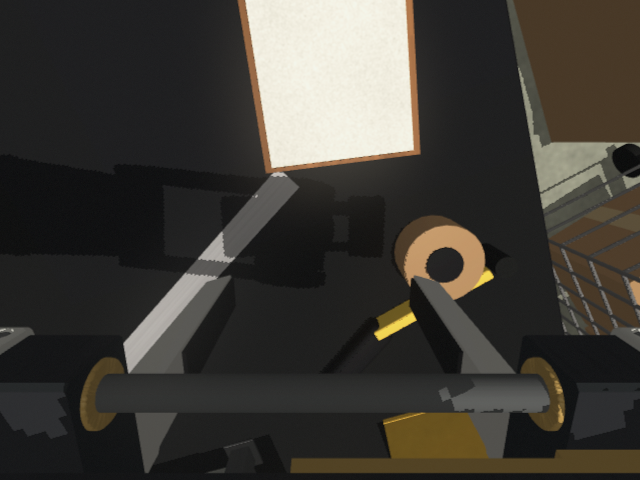

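The top view has +y to the left. The long plate is in the left half, with corners near (147,239), (259,244), (255,307) and (142,301). The jar is at (322,254), the tape at (328,326), and the shelf's left end near column 115. I'll enlarge the view to get accurate corners.

```bash
python3 - <<'E'
import cv2
im=cv2.imread("pics/top0.png")
c=im[205:365,105:345];cv2.imwrite("pics/cropL.png",cv2.resize(c,None,fx=3.33,fy=3.33,interpolation=cv2.INTER_CUBIC))
c=im[205:365,400:550];cv2.imwrite("pics/cropR.png",cv2.resize(c,None,fx=3.33,fy=3.33,interpolation=cv2.INTER_CUBIC))
E
```

```text
(no output)
```

View pics/cropL.png

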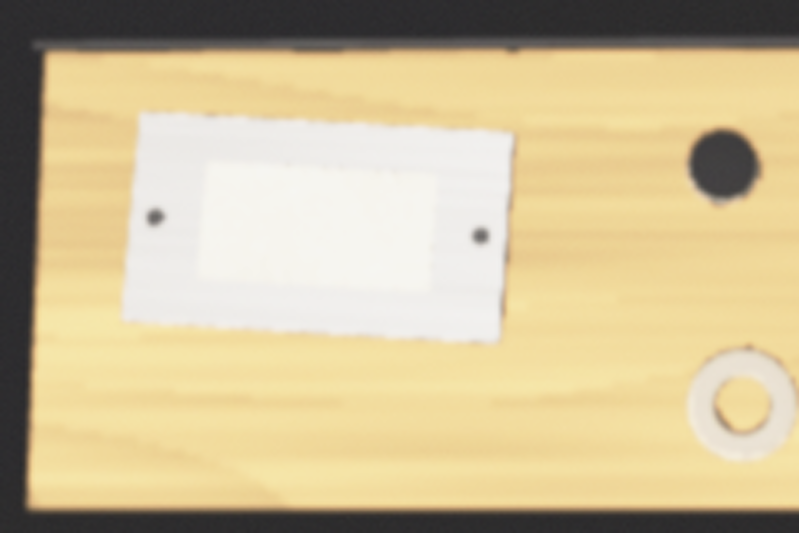

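View pics/cropR.png

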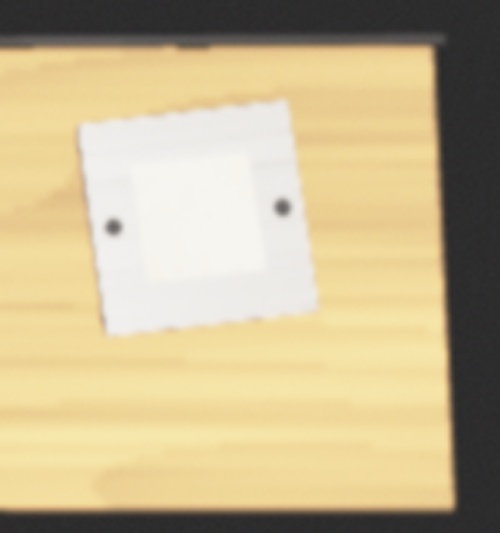

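```bash
cat > h.py <<'E'
import numpy as np
from bench import camera_info
def w(n,uv,z,ci=None):
    ci=ci or camera_info(n);T=ci["cam_to_world"]
    uv=np.atleast_2d(np.float64(uv))
    d=np.c_[(uv[:,0]-ci["cx"])/ci["fx"],(uv[:,1]-ci["cy"])/ci["fy"],np.ones(len(uv))]@T[:3,:3].T
    return T[:3,3]+d*((z-T[2,3])/d[:,2])[:,None]
E
python3 - <<'E'
from h import *
s=3.33
def c(u,v,o=105): return [o+u/s-.35,205+v/s-.35]
np.set_printoptions(precision=4,suppress=True)
b=w("top",[c(28,510),c(455,510,400),c(434,46,400),c(44,49)],.110)
print("board FL FR BR BL\n",b)
p=w("top",[c(140,113),c(514,132),c(499,343),c(122,320)],.116)
print("plate BL BR FR FL\n",p)
f=b[0]-b[1];yaw=np.arctan2(-f[0],f[1]);ln=np.hypot(f[0],f[1]);print("yaw",yaw,ln)
R=np.array([[np.cos(yaw),-np.sin(yaw)],[np.sin(yaw),np.cos(yaw)]])
o=(b[0]+b[1])[:2]/2+R@[.11,0];print("origin",o)
L=lambda q:(q[:,:2]-o)@R
print("board in shelf",L(b));print("plate in shelf",L(p), "c",L(p).mean(0),"ang",np.diff(L(p)[[1,0]],axis=0))
print("sides",np.linalg.norm(np.roll(p,-1,0)-p,axis=1))
print("jar cap",L(w("top",[c(724,164)],.152)),"tape",L(w("top",[c(743,404)],.129)))
print("box edge",w("top",[[71,172],[68,335]],.06), "short", L(w("top",[c(80,126,400),c(288,99,400),c(318,310,400),c(106,335,400)],.116)))
# side view check
print("side board",L(w("side",[[203,449],[384,438]],.110)),"plate",L(w("side",[[268,114],[321,114],[322,182],[263,182]],.116)))
E
```

```text
board FL FR BR BL
 [[ 0.4233  0.373   0.11  ]
 [ 0.4126 -0.2896  0.11  ]
 [ 0.6311 -0.2937  0.11  ]
 [ 0.6439  0.3705  0.11  ]]
plate BL BR FR FL
 [[0.6108 0.3204 0.116 ]
 [0.5979 0.14   0.116 ]
 [0.498  0.1478 0.116 ]
 [0.512  0.3273 0.116 ]]
yaw -0.01611872993966291 0.6626159543283742
origin [0.5279 0.0399]
board in shelf [[-0.11    0.3313]
 [-0.11   -0.3313]
 [ 0.1085 -0.3319]
 [ 0.1106  0.3324]]
plate in shelf [[ 0.0784  0.2818]
 [ 0.0684  0.1012]
 [-0.0317  0.1073]
 [-0.0205  0.2871]] c [0.0236 0.1943] ang [[0.01   0.1806]]
sides [0.1809 0.1003 0.1801 0.099 ]
jar cap [[0.0501 0.0005]] tape [[-0.0592 -0.0077]]
box edge [[0.7378 0.4785 0.06  ]
 [0.4552 0.4743 0.06  ]] short [[ 0.0701 -0.1603]
 [ 0.0826 -0.2592]
 [-0.0171 -0.2693]
 [-0.0285 -0.17  ]]
side board [[-0.1076 -0.3329]
 [ 0.1071 -0.3348]] plate [[-0.0184  0.2866]
 [ 0.0815  0.2797]
 [ 0.0684  0.0973]
 [-0.0304  0.1041]]
```

```bash
cat >> h.py <<'E'
from bench import robot
from scipy.spatial.transform import Rotation as Ro
O=np.array([.5279,.0399]);YAW=-.0161
RS=np.array([[np.cos(YAW),-np.sin(YAW)],[np.sin(YAW),np.cos(YAW)]])
def L(q): return (np.atleast_2d(q)[:,:2]-O)@RS
def st():
    o=robot.get_obs();s=L(o["tool_pos"])[0]
    print("t%.2f shelfxy %s z %.4f rpy %s F %s w %.4f"%(o["time"],np.round(s,4),o["tool_pos"][2],np.round(o["ee_rot"],4),np.round(o["wrist_force"],1),o["width"]))
    return o
def goto(xs,ys,z,yawrel=None):
    o=st();t=np.r_[O+RS@[xs,ys],z]
    d=Ro.from_euler("xyz",o["ee_rot"]).inv().apply(t-o["tool_pos"])*1000
    print("slide",np.round(d,1), "" if yawrel is None else "roll %.2f"%-np.degrees(yawrel+YAW-o["ee_rot"][2]))
E
python3 -c "
from h import *
goto(-.065,.194,.204,np.pi/2);goto(-.065,.194,.1125)"
```

```text
t0.15 shelfxy [-0.3613  0.4756] z 0.2046 rpy [-1.5706  0.0017  1.248 ] F [-0.1  0.7  0.1] w 0.0943
slide [-178.9    0.8 -367.5] roll -17.57
t0.15 shelfxy [-0.3613  0.4756] z 0.2046 rpy [-1.5706  0.0017  1.248 ] F [-0.1  0.7  0.1] w 0.0943
slide [-178.8   92.3 -367.5]
```

```bash
python3 -m creep '[{"slide":[-18,0,-37],"roll":-4,"grip":0},{"slide":[-36,0,-74],"roll":-8,"grip":0},{"slide":[-54,0,-110],"roll":-12,"grip":0},{"slide":[-72,0,-147],"roll":-16,"grip":0},{"slide":[-90,0,-184],"roll":-17.6,"grip":0},{"slide":[-107,0,-220],"roll":-17.6,"grip":0},{"slide":[-125,0,-257],"roll":-17.6,"grip":0},{"slide":[-143,0,-294],"roll":-17.6,"grip":0},{"slide":[-161,0,-331],"roll":-17.6,"grip":0},{"slide":[-179,0,-367],"roll":-17.6,"grip":0},{"slide":[-179,0,-367],"roll":-17.6,"grip":0},{"slide":[-179,20,-367],"roll":-17.6,"grip":0},{"slide":[-179,40,-367],"roll":-17.6,"grip":0},{"slide":[-179,60,-367],"roll":-17.6,"grip":0},{"slide":[-179,75,-367],"roll":-17.6,"grip":0},{"slide":[-179,80,-367],"roll":-17.6,"grip":0},{"slide":[-179,80,-367],"roll":-17.6,"grip":0},{"slide":[-179,80,-367],"roll":-17.6,"grip":0}]'; python3 -c "
from h import *
goto(-.065,.194,.1125,np.pi/2)"
```

```text
time: 1.65
tool_pos: [0.4657, 0.2357, 0.1258]
ee_rot: [-1.571, -0.0, 1.555]
wrist_force: [-0.5, -0.3, 0.7]
width: 0.0937
t1.65 shelfxy [-0.0653  0.1948] z 0.1258 rpy [-1.5709e+00 -2.0000e-04  1.5554e+00] F [-0.5 -0.3  0.7] w 0.0937
slide [-0.8 13.3 -0.3] roll 0.04
```

```bash
python3 -m creep '[{"slide":[0,6,0],"roll":0,"grip":0},{"slide":[0,10,0],"roll":0,"grip":0},{"slide":[0,13,0],"roll":0,"grip":0},{"slide":[0,13,0],"roll":0,"grip":0}]'; python3 - <<'E'
from h import *
from bench import snapshot
import cv2
st()
for n in("top","wrist"): cv2.imwrite(f"pics/{n}1.png",snapshot(n)[:,:,::-1])
E
```

```text
time: 1.98
tool_pos: [0.4654, 0.2354, 0.112]
ee_rot: [-1.57, 0.0, 1.555]
wrist_force: [0.5, 0.7, 0.0]
width: 0.0938
t1.98 shelfxy [-0.0656  0.1944] z 0.1120 rpy [-1.5701e+00  2.0000e-04  1.5552e+00] F [0.5 0.7 0. ] w 0.0938
```

View pics/top1.png

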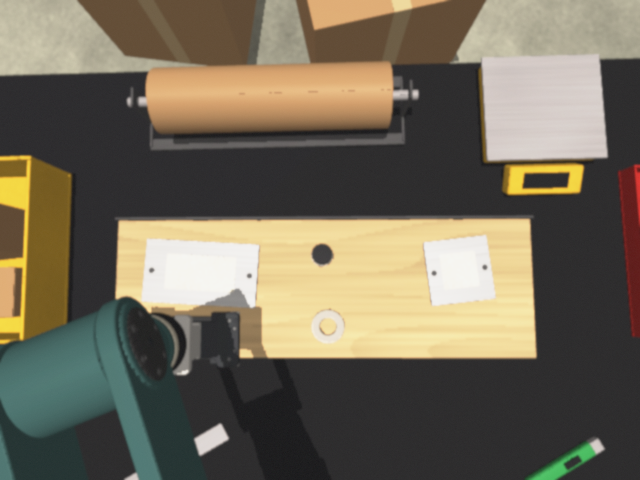

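View pics/wrist1.png

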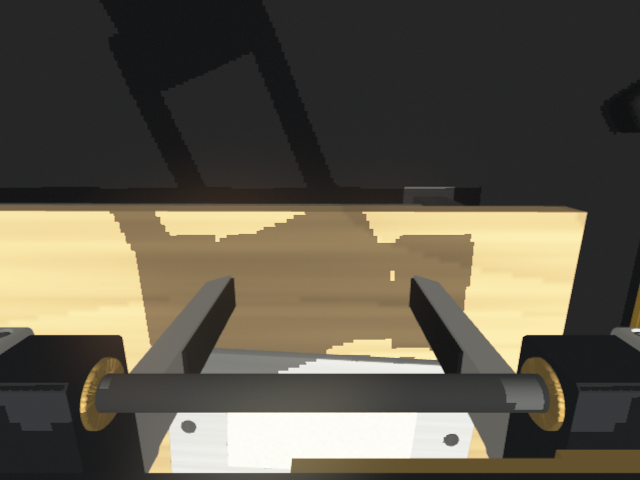

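The fingertips are in front of the plate and nothing is touching. Next I push toward the upstand.

```bash
python3 -m creep '[{"slide":[0,0,-5],"roll":0,"grip":0},{"slide":[0,0,-10],"roll":0,"grip":0},{"slide":[0,0,-15],"roll":0,"grip":0},{"slide":[0,0,-20],"roll":0,"grip":0},{"slide":[0,0,-23],"roll":0,"grip":0},{"slide":[0,0,-26],"roll":0,"grip":0},{"slide":[0,0,-29],"roll":0,"grip":0},{"slide":[0,0,-32],"roll":0,"grip":0},{"slide":[0,0,-35],"roll":0,"grip":0},{"slide":[0,0,-38],"roll":0,"grip":0},{"slide":[0,0,-41],"roll":0,"grip":0},{"slide":[0,0,-44],"roll":0,"grip":0},{"slide":[0,0,-47],"roll":0,"grip":0},{"slide":[0,0,-50],"roll":0,"grip":0},{"slide":[0,0,-53],"roll":0,"grip":0},{"slide":[0,0,-56],"roll":0,"grip":0},{"slide":[0,0,-58],"roll":0,"grip":0},{"slide":[0,0,-60],"roll":0,"grip":0},{"slide":[0,0,-60],"roll":0,"grip":0}]'; python3 - <<'E'
from h import *
from bench import snapshot
import cv2
st()
im=snapshot("top")[205:365,105:345,::-1]
cv2.imwrite("pics/top2.png",cv2.resize(im,None,fx=3.33,fy=3.33,interpolation=cv2.INTER_CUBIC))
im=snapshot("side")[90:250,200:400,::-1]
cv2.imwrite("pics/side2.png",cv2.resize(im,None,fx=3.33,fy=3.33,interpolation=cv2.INTER_CUBIC))
E
```

```text
time: 3.67
tool_pos: [0.5264, 0.2345, 0.1124]
ee_rot: [-1.572, -0.0, 1.555]
wrist_force: [-0.7, -0.4, -0.5]
width: 0.0941
t3.67 shelfxy [-0.0047  0.1945] z 0.1124 rpy [-1.5715e+00 -2.0000e-04  1.5550e+00] F [-0.7 -0.4 -0.5] w 0.0941
```

View pics/top2.png

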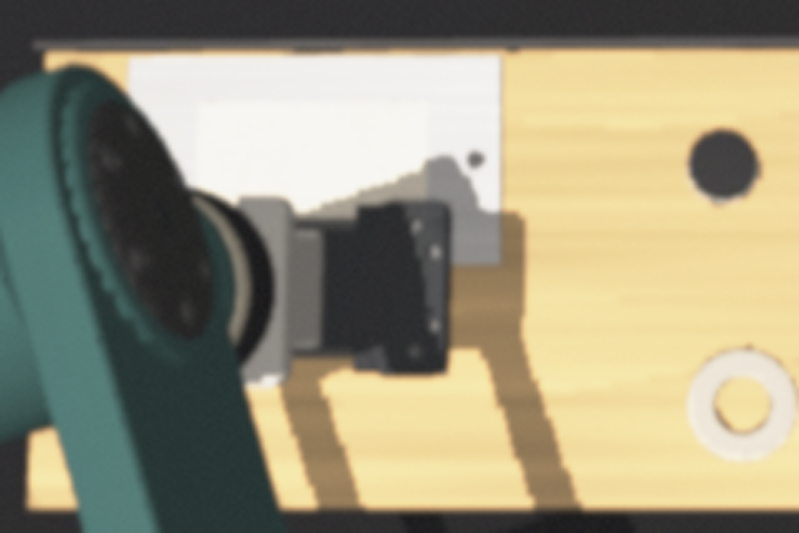

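View pics/side2.png

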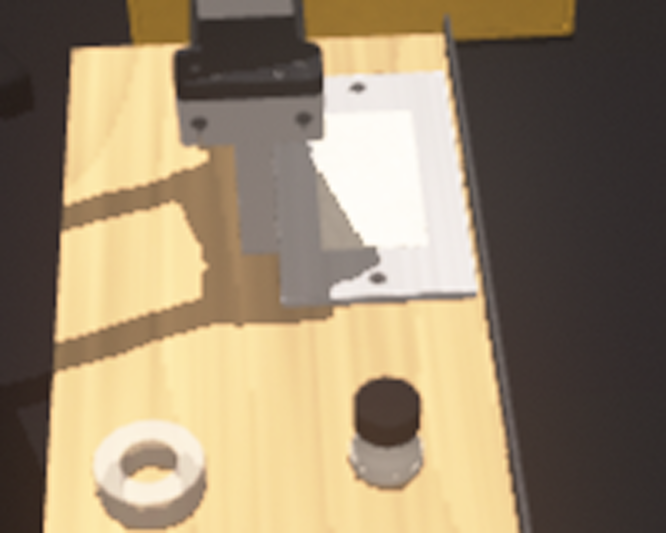

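The plate is square and about 3 mm short of the upstand. I'll press it in gently.

```bash
python3 -m creep '[{"slide":[0,0,-1],"roll":0,"grip":0},{"slide":[0,0,-2],"roll":0,"grip":0},{"slide":[0,0,-3],"roll":0,"grip":0},{"slide":[0,0,-3],"roll":0,"grip":0}]';python3 -m creep '[{"slide":[0,0,-1],"roll":0,"grip":0},{"slide":[0,0,-1],"roll":0,"grip":0}]';
```

```text
time: 4.1
tool_pos: [0.5287, 0.2345, 0.1126]
ee_rot: [-1.571, -0.0, 1.555]
wrist_force: [-2.5, -0.7, 0.5]
width: 0.0944
time: 4.27
tool_pos: [0.5296, 0.2345, 0.1126]
ee_rot: [-1.57, -0.0, 1.555]
wrist_force: [-2.5, 0.3, 1.1]
width: 0.0944
```

```bash
python3 -m creep '[{"slide":[0,0,-1],"roll":0,"grip":0},{"slide":[0,0,-1],"roll":0,"grip":0}]';python3 -m creep '[{"slide":[0,0,-1],"roll":0,"grip":0},{"slide":[0,0,-1],"roll":0,"grip":0}]'; python3 -c "
from h import *
st()"
```

```text
time: 4.43
tool_pos: [0.5297, 0.2346, 0.1126]
ee_rot: [-1.568, -0.0, 1.555]
wrist_force: [-5.2, -0.3, 2.4]
width: 0.094
time: 4.6
tool_pos: [0.5299, 0.2346, 0.1125]
ee_rot: [-1.566, -0.0, 1.555]
wrist_force: [-7.5, -0.2, 3.7]
width: 0.094
t4.60 shelfxy [-0.0012  0.1947] z 0.1125 rpy [-1.5663e+00 -1.0000e-04  1.5553e+00] F [-7.5 -0.2  3.7] w 0.0940
```

The tool has stopped and the force is rising, so the plate is against the upstand. Next I back off, lift, look, and reposition.

```bash
python3 -m creep '[{"slide":[0,0,6],"roll":0,"grip":0},{"slide":[0,0,25],"roll":0,"grip":0},{"slide":[0,-20,30],"roll":0,"grip":0.5},{"slide":[0,-55,30],"roll":0,"grip":0.5},{"slide":[0,-90,30],"roll":0,"grip":0.5},{"slide":[0,-90,30],"roll":0,"grip":0.5}]'; python3 - <<'E'
from h import *
from bench import snapshot
import cv2
goto(.054,.065,.2,0)
im=snapshot("top")[205:365,105:345,::-1]
cv2.imwrite("pics/top3.png",cv2.resize(im,None,fx=3.33,fy=3.33,interpolation=cv2.INTER_CUBIC))
im=snapshot("side")[90:250,200:400,::-1]
cv2.imwrite("pics/side3.png",cv2.resize(im,None,fx=3.33,fy=3.33,interpolation=cv2.INTER_CUBIC))
E
```

```text
time: 5.1
tool_pos: [0.506, 0.2361, 0.2116]
ee_rot: [-1.588, -0.005, 1.555]
wrist_force: [0.7, 0.3, 1.2]
width: 0.0707
t5.10 shelfxy [-0.025   0.1958] z 0.2116 rpy [-1.5878 -0.0054  1.5551] F [0.7 0.3 1.2] w 0.0707
slide [-130.9   12.2  -78.8] roll 90.02
```

View pics/top3.png

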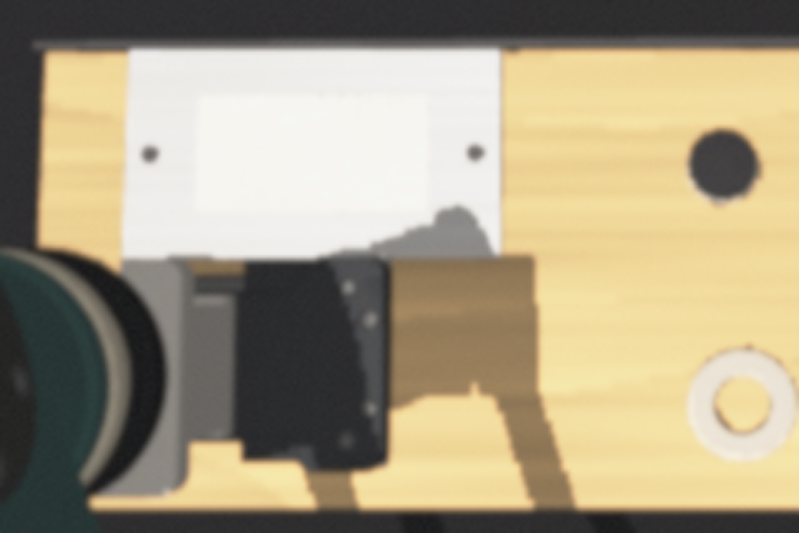

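View pics/side3.png

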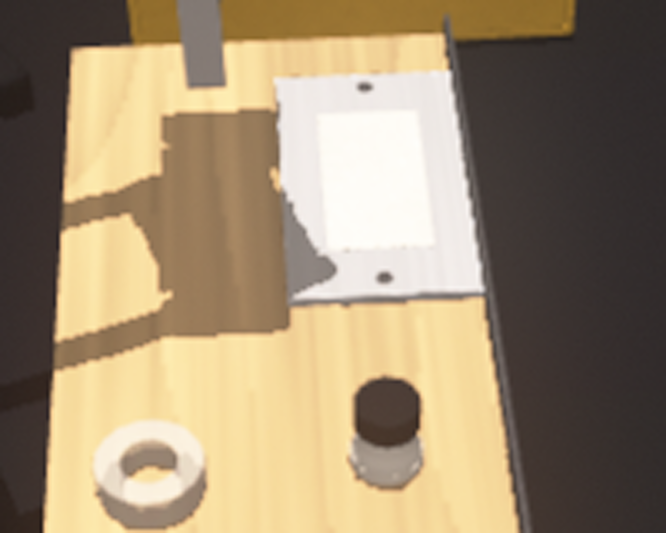

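Plate flush and square in both views; back edge lies on the upstand line at crop row 47, right end at column 502. Now I move to the right end.

```bash
python3 -m creep '[{"slide":[-10,0,-6],"roll":7,"grip":0.5},{"slide":[-20,0,-12],"roll":14,"grip":0.5},{"slide":[-30,0,-18],"roll":21,"grip":0.5},{"slide":[-40,0,-24],"roll":28,"grip":0.5},{"slide":[-50,0,-30],"roll":35,"grip":0.5},{"slide":[-60,0,-36],"roll":42,"grip":0.5},{"slide":[-70,0,-42],"roll":49,"grip":0.5},{"slide":[-80,0,-48],"roll":56,"grip":0.5},{"slide":[-90,0,-54],"roll":63,"grip":0.5},{"slide":[-100,0,-60],"roll":70,"grip":0.5},{"slide":[-110,0,-66],"roll":77,"grip":0.5},{"slide":[-121,0,-72],"roll":84,"grip":0.5},{"slide":[-131,0,-79],"roll":90,"grip":0.5},{"slide":[-131,0,-79],"roll":90,"grip":0.5},{"slide":[-131,0,-79],"roll":90,"grip":0.5}]'; python3 - <<'E'
from h import *
from bench import snapshot
import cv2
goto(.054,.068,.1125,0)
im=snapshot("top")[205:365,105:345,::-1]
cv2.imwrite("pics/top4.png",cv2.resize(im,None,fx=3.33,fy=3.33,interpolation=cv2.INTER_CUBIC))
E
```

```text
time: 6.45
tool_pos: [0.5784, 0.1022, 0.2006]
ee_rot: [-1.571, 0.002, -0.014]
wrist_force: [0.2, 0.4, -1.8]
width: 0.0468
t6.45 shelfxy [0.0495 0.0631] z 0.2006 rpy [-1.5709  0.0024 -0.0141] F [ 0.2  0.4 -1.8] w 0.0468
slide [ 4.8 88.1  4.8] roll 0.12
```

View pics/top4.png

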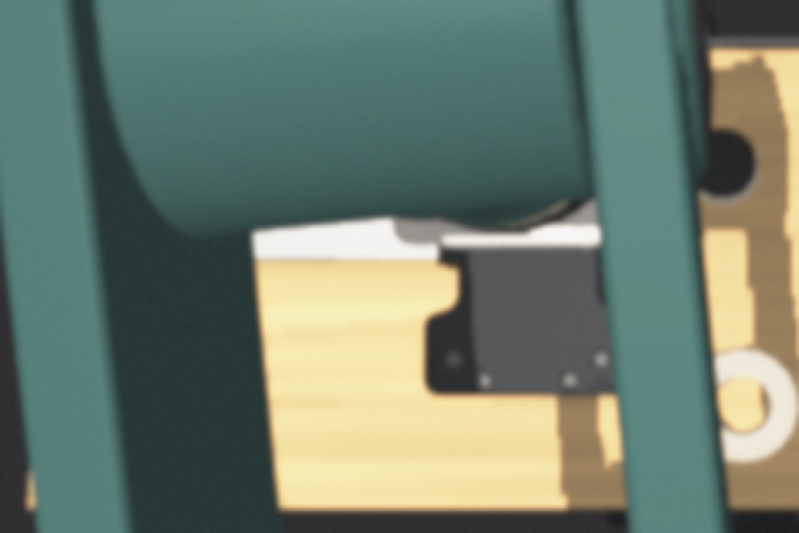

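```bash
python3 -m creep '[{"slide":[5,0,5],"roll":0,"grip":0.5},{"slide":[5,20,5],"roll":0,"grip":0.5},{"slide":[5,40,5],"roll":0,"grip":0.5},{"slide":[5,58,5],"roll":0,"grip":0.5},{"slide":[5,70,5],"roll":0,"grip":0.5},{"slide":[5,74,5],"roll":0,"grip":0.5},{"slide":[5,74,5],"roll":0,"grip":0.5}]'; python3 - <<'E'
from h import *
from bench import snapshot
import cv2
goto(.054,.068,.1125,0)
cv2.imwrite("pics/wrist5.png",snapshot("wrist")[:,:,::-1])
cv2.imwrite("pics/side5.png",snapshot("side")[:,:,::-1])
E
```

```text
time: 7.08
tool_pos: [0.583, 0.1081, 0.1271]
ee_rot: [-1.571, 0.003, -0.014]
wrist_force: [-0.2, 0.5, 0.2]
width: 0.0471
t7.08 shelfxy [0.054  0.0691] z 0.1271 rpy [-1.5709  0.0025 -0.0143] F [-0.2  0.5  0.2] w 0.0471
slide [ 0.1 14.6 -1.1] roll 0.10
```

View pics/wrist5.png

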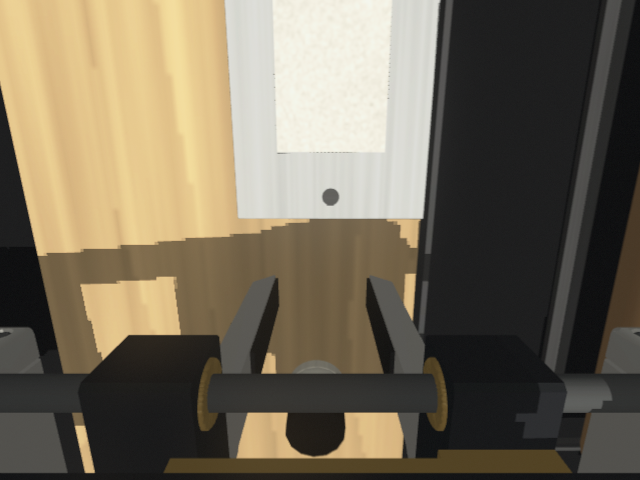

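View pics/side5.png

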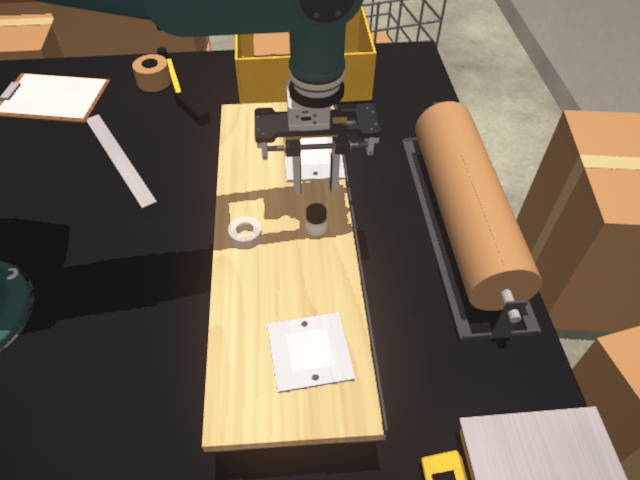

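Fingers clear of jar and upstand, plate end ahead at wrist row 218. Lower to plate height, then push along the shelf.

```bash
python3 -m creep '[{"slide":[0,7,0],"roll":0.1,"grip":0.5},{"slide":[0,14,0],"roll":0.1,"grip":0.5},{"slide":[0,14,0],"roll":0.1,"grip":0.5},{"slide":[0,14,8],"roll":0.1,"grip":0.5},{"slide":[0,14,16],"roll":0.1,"grip":0.5},{"slide":[0,14,22],"roll":0.1,"grip":0.5},{"slide":[0,14,26],"roll":0.1,"grip":0.5},{"slide":[0,14,29],"roll":0.1,"grip":0.5},{"slide":[0,14,32],"roll":0.1,"grip":0.5},{"slide":[0,14,35],"roll":0.1,"grip":0.5},{"slide":[0,14,38],"roll":0.1,"grip":0.5},{"slide":[0,14,41],"roll":0.1,"grip":0.5},{"slide":[0,14,44],"roll":0.1,"grip":0.5},{"slide":[0,14,47],"roll":0.1,"grip":0.5},{"slide":[0,14,50],"roll":0.1,"grip":0.5},{"slide":[0,14,50],"roll":0.1,"grip":0.5}]'; python3 - <<'E'
from h import *
from bench import snapshot
import cv2
goto(.054,.201,.1122,0)
cv2.imwrite("pics/wrist6.png",snapshot("wrist")[:,:,::-1])
E
```

```text
time: 8.52
tool_pos: [0.5847, 0.1583, 0.1146]
ee_rot: [-1.57, -0.0, -0.017]
wrist_force: [-0.3, -2.6, 1.0]
width: 0.0469
t8.52 shelfxy [0.0548 0.1193] z 0.1146 rpy [-1.57e+00 -4.00e-04 -1.69e-02] F [-0.3 -2.6  1. ] w 0.0469
slide [-0.9  2.5 81.7] roll -0.05
```

View pics/wrist6.png

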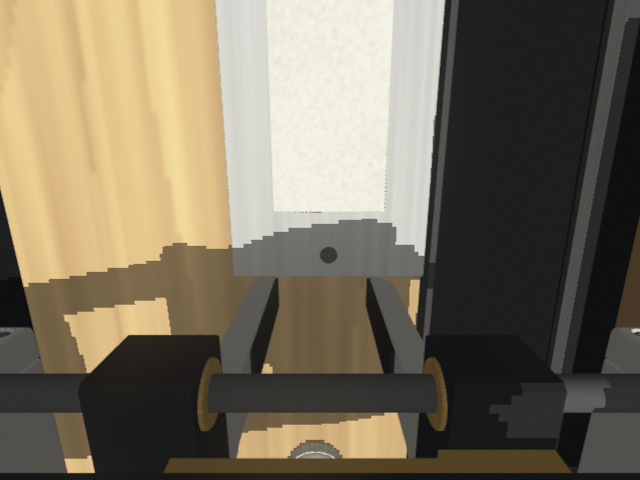

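```bash
python3 -m creep '[{"slide":[0,0,-3],"roll":0,"grip":0.5},{"slide":[0,2,-3],"roll":0,"grip":0.5},{"slide":[0,2,-3],"roll":0,"grip":0.5},{"slide":[0,2,0],"roll":0,"grip":0.5},{"slide":[0,2,3],"roll":0,"grip":0.5},{"slide":[0,2,7],"roll":0,"grip":0.5},{"slide":[0,2,11],"roll":0,"grip":0.5},{"slide":[0,2,15],"roll":0,"grip":0.5},{"slide":[0,2,19],"roll":0,"grip":0.5},{"slide":[0,2,23],"roll":0,"grip":0.5},{"slide":[0,2,27],"roll":0,"grip":0.5},{"slide":[0,2,31],"roll":0,"grip":0.5},{"slide":[0,2,35],"roll":0,"grip":0.5},{"slide":[0,2,39],"roll":0,"grip":0.5},{"slide":[0,2,43],"roll":0,"grip":0.5},{"slide":[0,2,47],"roll":0,"grip":0.5},{"slide":[0,2,51],"roll":0,"grip":0.5},{"slide":[0,2,55],"roll":0,"grip":0.5},{"slide":[0,2,58],"roll":0,"grip":0.5},{"slide":[0,2,58],"roll":0,"grip":0.5}]'; python3 - <<'E'
from h import *
from bench import snapshot
import cv2
goto(.054,.201,.1122,0)
cv2.imwrite("pics/wrist7.png",snapshot("wrist")[:,:,::-1])
im=snapshot("side")[80:240,200:400,::-1]
cv2.imwrite("pics/side7.png",cv2.resize(im,None,fx=3.33,fy=3.33,interpolation=cv2.INTER_CUBIC))
E
```

```text
time: 10.23
tool_pos: [0.5856, 0.2166, 0.1126]
ee_rot: [-1.57, -0.0, -0.017]
wrist_force: [-0.3, 0.4, -0.3]
width: 0.0475
t10.23 shelfxy [0.0549 0.1776] z 0.1126 rpy [-1.5698e+00 -4.0000e-04 -1.6600e-02] F [-0.3  0.4 -0.3] w 0.0475
slide [-0.9  0.4 23.4] roll -0.03
```

View pics/wrist7.png

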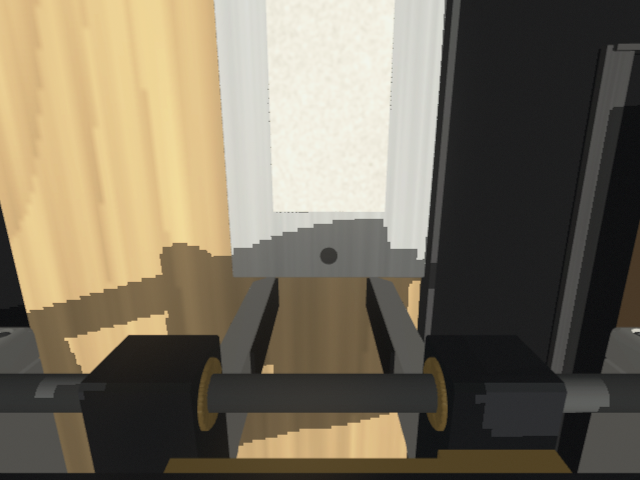

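View pics/side7.png

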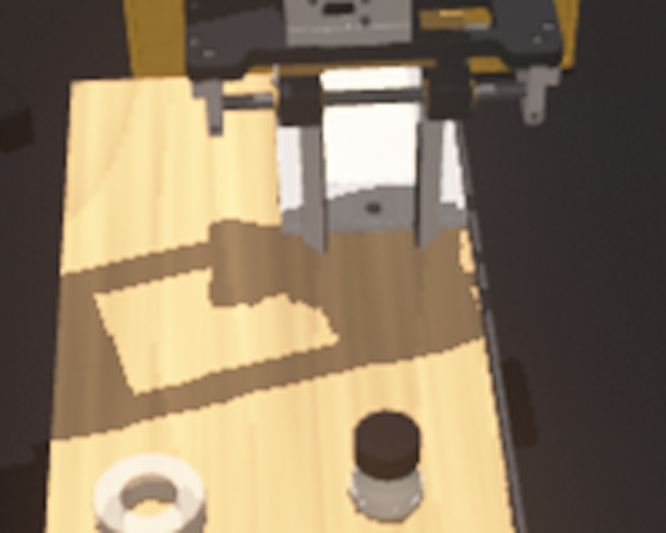

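```bash
python3 -m creep '[{"slide":[0,0,3],"roll":0,"grip":0.5},{"slide":[0,0,6],"roll":0,"grip":0.5},{"slide":[0,0,9],"roll":0,"grip":0.5},{"slide":[0,0,12],"roll":0,"grip":0.5},{"slide":[0,0,15],"roll":0,"grip":0.5},{"slide":[0,0,18],"roll":0,"grip":0.5},{"slide":[0,0,20],"roll":0,"grip":0.5},{"slide":[0,0,22],"roll":0,"grip":0.5},{"slide":[0,0,23],"roll":0,"grip":0.5},{"slide":[0,0,24],"roll":0,"grip":0.5},{"slide":[0,0,24],"roll":0,"grip":0.5}]'; python3 -m creep '[{"slide":[0,0,-5],"roll":0,"grip":0.5},{"slide":[0,0,-20],"roll":0,"grip":0.5},{"slide":[0,-20,-25],"roll":0,"grip":0.5},{"slide":[0,-55,-60],"roll":0,"grip":0.5},{"slide":[0,-90,-100],"roll":0,"grip":0.5},{"slide":[0,-110,-140],"roll":0,"grip":0.5},{"slide":[0,-110,-180],"roll":0,"grip":0.5},{"slide":[0,-110,-220],"roll":0,"grip":0.5},{"slide":[-40,-110,-250],"roll":0,"grip":0.5},{"slide":[-80,-110,-280],"roll":0,"grip":0.5},{"slide":[-120,-110,-310],"roll":0,"grip":0.5},{"slide":[-120,-110,-310],"roll":0,"grip":0.5}]'; python3 - <<'E'
from h import *
from bench import snapshot
import cv2
st()
a=snapshot("top")[:,:,::-1];cv2.imwrite("pics/top8f.png",a)
im=a[205:365,65:305]
cv2.imwrite("pics/top8.png",cv2.resize(im,None,fx=3.33,fy=3.33,interpolation=cv2.INTER_CUBIC))
im=snapshot("side")[80:240,200:400,::-1]
cv2.imwrite("pics/side8.png",cv2.resize(im,None,fx=3.33,fy=3.33,interpolation=cv2.INTER_CUBIC))
E
```

```text
time: 11.25
tool_pos: [0.5862, 0.2396, 0.1129]
ee_rot: [-1.571, -0.001, -0.017]
wrist_force: [-0.4, -3.7, 2.8]
width: 0.0468
time: 12.25
tool_pos: [0.4583, -0.0695, 0.2214]
ee_rot: [-1.569, 0.001, -0.018]
wrist_force: [0.2, -0.1, -0.2]
width: 0.0467
t12.25 shelfxy [-0.0679 -0.1105] z 0.2214 rpy [-1.5692e+00  1.0000e-03 -1.7900e-02] F [ 0.2 -0.1 -0.2] w 0.0467
```

View pics/top8.png

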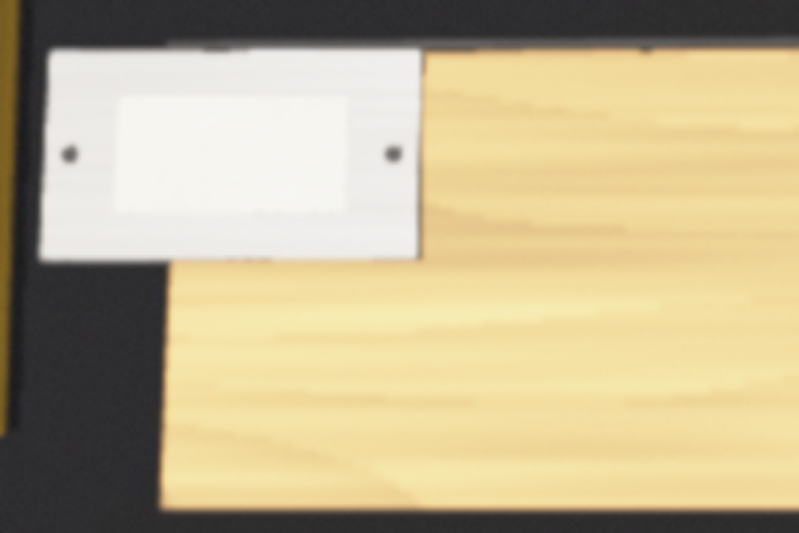

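View pics/side8.png

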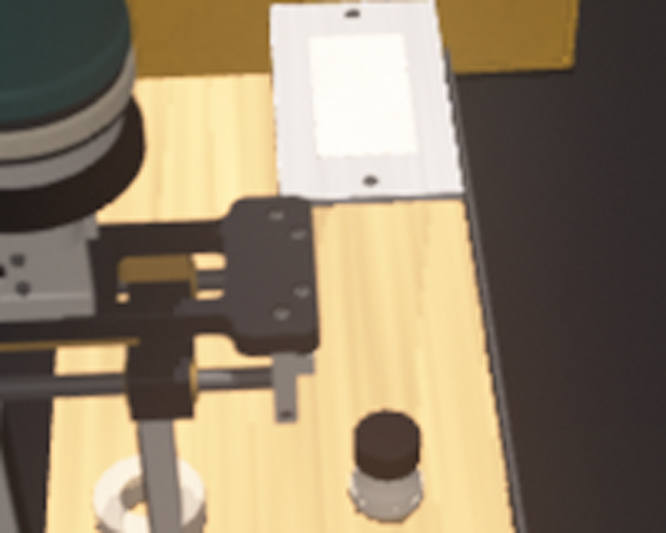

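View pics/top8f.png

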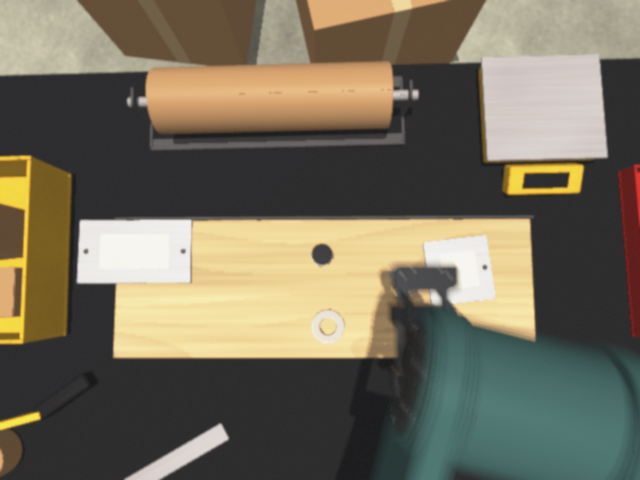

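```bash
python3 - <<'E'
from h import *
np.set_printoptions(precision=4,suppress=True)
s=3.33
c=lambda u,v,o=65:[o+u/s-.35,205+v/s-.35]
p=L(w("top",[c(48,48),c(423,48),c(421,260),c(39,261)],.116));print("plate BL BR FR FL",p,p.mean(0))
d=lambda u,v:[200+u/s-.35,80+v/s-.35]
print("side BL FL FR BR",L(w("side",[d(435,2),d(270,3),d(280,201),d(464,193)],.116)))
print("end edge top",L(w("top",[c(168,270),c(161,510)],.110)))
print("jar/tape",L(w("top",[[322.1,253.9]],.152)),L(w("top",[[327.8,326]],.129)))
E
```

```text
plate BL BR FR FL [[0.1106 0.3928]
 [0.1096 0.2101]
 [0.0077 0.2086]
 [0.0077 0.3922]] [0.0589 0.3009]
side BL FL FR BR [[0.1091 0.3871]
 [0.0093 0.3929]
 [0.0084 0.2094]
 [0.1085 0.2092]]
end edge top [[ 0.0033  0.3326]
 [-0.11    0.3314]]
jar/tape [[0.0501 0.0005]] [[-0.0592 -0.0077]]
```

The plate overhangs by about 60 mm. It is square and flush, and the other items haven't moved. Handing the job in.

```bash
python3 -c "
from bench import ticket
print(ticket.close_job())"
```

```text
the job is handed in; nothing more can be done
None
```

The long plate now lies flush against the upstand, with about 60 mm (a third of its length) sticking out past the shelf's left end. I handed the job in after about 12 s of robot time.

**What I did:** I pushed the plate back with both open fingertips, which squared it, until the force rose at the upstand. Then I pushed it about 104 mm to the left from its right end with the fingers half open. I backed the gripper off and lifted it clear before handing in.

**Last checks:**
- **Plate position:** The top camera puts the plate's middle at y = 0.301 m (target 0.300) and its outer end about 61 mm past the board. It is parallel to the upstand within about 1 mm over its length.
- **Side camera:** It agrees within about 2 mm, except at the back outer corner. It puts that corner about 6 mm further in, and I think that is a poor pixel reading at the edge of the picture.
- **Flush against the upstand:** Both cameras place the back edge 1.5 to 3.5 mm beyond the upstand's nominal face, which is about the calibration error. The flush result therefore rests mainly on the fingers stopping there and the force rising.
- **Other items:** The jar and tape roll are at the same image positions as at the start. The short plate was partly hidden by the arm in the last top picture, but its visible part had not moved and nothing touched it.
- **Fingertip height:** Partway through the second push the fingertips were about 2 mm higher than planned, so I backed off and lowered them before going on.
- **Forces:** The wrist forces I read were all under 10 N.

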